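# Set the castle nut on a wheel hub and line it up for the cotter pin

## Robot

A 6-joint arm with a two-finger parallel gripper is mounted at the origin on the work surface. World frame = base frame: x ahead of the robot, y to its left, z up, the work surface at z = 0. Lengths are in mm, angles in rad, forces in N, time in s.
With the tool pointing down it reaches from about 350 to 875 mm from the base axis. Payload 4.2 kg.
Tool frame: the origin (TCP) lies at the very end of the fingers, on their centre line; the grasp point (between the pads) lies 19 mm behind it; z points along the fingers, y is the direction in which the jaws open and shut (so a half turn about z gives the same grasp; the last joint's range is limited). The gripper opens to 85 mm and grips with 20 to 120 N. Pads are 22 mm wide; open, the fingers measure 114 mm over their backs; the gripper's body (76 mm by 85 mm) begins 54 mm behind the grasp point. The pads swing forward as they close: fully open they stand 13 mm farther back than shut.
Start: joints at [-0.845, 0.385, 0.008, 0, -1.194, -0.259], TCP at [281.28, -558.104, 231.312] pointing down, gripper open.
Joint ranges: [-3.14, 3.14], [-1.21, 2.06], [-1.07, 1.41], [-3.16, 2.05], [-2.99, -0.16], [-3.1, 3.1]. Speed limits (rad/s): [2.79, 2.79, 3.14, 3.14, 3.14, 3.14].

## Interface

Orientations are given as a unit quaternion [x, y, z, w].
In Python, from bench import telemetry, eyes, arm gives the robot as it stands. The module is installed in compiled form; this text tells all that it offers.
- The arm moves only by the tool move_arm, never from a script. Its argument "deltas" is text: rows parted by semicolons, each of 6 numbers parted by spaces: the shift along the tool's x, y, z in cm, then the turn, a rotation vector about the tool's x, y, z in rad. A call has 1 to 12 rows; each row shifts and turns the commanded pose from where the row before left it, along the tool's axes as they then stand; what a row does not reach is not made up. A row lasts 1/8 s, in which the tool goes at most 62.5 mm and 10.7 degrees, less where a joint would pass 70% of its speed; a pose out of reach is approached as far as the arm can. A call is refused whole if a number of a shift passes 6.25 or a number of a turn 0.188, either way. A call with a gripper value outside its range is refused whole. "grip" is the finger opening in cm, from 0 to 8.54, set as the call begins (left out, the last holds). The fingers move at their own pace and stop on an object; the grip force is fixed at half the most. Time passes only in rows, so rows that do not move let the fingers close. It gives the time, the measured TCP pose, the force and the opening at its end, in the units of the state.
- telemetry.read_state(): the state, without advancing time (a new reading comes with each control period).
- eyes.get_image(name): name is "side" or "top"; returns a dict with "pixels" (384x512x3 uint8, blue, green, red), "range_z" (384x512 float32, mm along the optical axis (not along the pixel's ray), 0 where there is no reading), "fx", "fy", "cx", "cy" (pixels), "dist_coeffs" ([k1, k2, p1, p2, k3] as OpenCV has them; the pictures are not rectified), "origin" and "orientation" of the camera in the world. Camera axes: x right, y up, looking along -z (the intrinsics and any distortion apply to the point x, -y, -z); pixel columns grow to the right and rows downward; lengths in mm; the calibration is good to about 2 mm. A picture is of the moment at which its call begins.
- arm.job_done(): hands the job in, once; it reports no verdict.
Trained networks look in a picture, given as the dict that the camera call returned (one of the last four; its "shot" number tells which), for a name from the list of things; names that differ only in an ending like _2 or _b are one class to them, and where a whole thing is asked for, a point or a joint stands for the part that bears it (a point fixed in the world has none). Each returns a list of dicts, best first, with "p" (0 to 1); they miss things now and then, are a little off and sometimes report something else, mostly with a low value. They report only what shows in the picture. A call takes as long as a camera call.
- eyes.boxes_of(picture, name): "point" ([x, y, z] in mm, in world coordinates, good to about 4 mm: the middle of the surface that is visible of it).
The state is a dict: "clock": time; "joints": joint angles; "joint_vel": joint speeds; "joint_efforts": joint torques, N m; "position": TCP position; "ee_rot": TCP orientation; "contact_force": force on the tool from outside, world axes, zero at the start; "wrist_torque": the same for the moment, N m; "gripper_width": finger opening in mm.
Only numpy, scipy, OpenCV 4.12 (cv2) and the standard library are available. Lean on these libraries where they do the work, as an engineer would, in place of code of your own. Each camera call takes 0.05 s, during which the arm holds its last target.

## Task

To get the wheel hub ready for its cotter pin, first lock its turntable: lift the black-handled lever straight up out of its notch, swing it clockwise (seen from above) across the gate and let it drop fully into the other notch. Then tighten the castle nut, clockwise, until it is snug and starts to take its washer round with it, and carry on just far enough for the next slot to come in line with the cotter hole (the yellow line across the axle end shows which way the hole runs), not by slackening it back. Leave the turntable locked and the other things on the bench where they are.

Things in the scene. Friction and masses are not known exactly. Their poses are not given: they have to be found in the camera images.
- stand: bench stand: steel base plate 220 x 315 mm on orange feet, bolted down, top 26 mm above the bench; carries the orange turntable and, beside it, the lock lever with its orange curved gate. Origin on the turntable's upright axis at bench level, z up, y axis towards the lever's post.
- turntable (a joint): turn of the orange turntable (170 mm diameter) with hub, axle and nut, rad, anticlockwise from above; any start, no end stops. It spins almost freely until locked, so it goes round with the nut instead of letting it be tightened; locked, it holds against about 1 Nm.
- lock_cam (a joint): swing of the lock lever about its post, rad, growing clockwise seen from above: 0 = released notch (the start), 1.22 = lock notch (1.20 to 1.24 with the notch's play). It swings only while lifted. Over the last 0.35 rad it pushes a sprung brake shoe onto the turntable's rim, which needs up to 4 N at the handle and may turn the turntable a little.
- lock_lever (a joint): lift of the lever along its post, m: 0 = fully down in a notch, 0.026 = top of its travel. It passes over the gate's 14 mm high bridge when lifted 0.015 or more (5 to 8 N: weight and return spring) and falls by itself when let go. The gate's end walls stand 34 mm above the notch floors, so a lifted lever swung all the way stops right over the notch.
- lever_grip (a point): where to hold the lever's upright, round black handle: 26 mm diameter, 61 mm tall; this point, on its axis, is 37 mm above the flat steel arm that carries it, 24 mm below the handle's top, and 142 mm above the bench when down. x axis outwards along the arm, z up. It moves with the lever on a 98 mm circle about the post.
- lever_pivot (a point): point on the axis of the lever's upright post (round, top 140 mm above the bench), at lever_grip's height when down; 128 mm from the turntable's axis; fixed to the stand
- lock_notch (a point): where lever_grip will be when the lever is fully down in the lock notch; fixed to the stand
- castle_nut (a joint): slack left in the nut, rad: it starts backed off at -1.1 to -0.45, grows as the nut is turned clockwise (seen from above) and stays at 0 once the nut is snug on its washer. Up to there the nut turns with 0.1 Nm and the washer stays still. At 0 the red paint mark on the washer lies in line with a slot (middle of a flat).
- washer (a joint): how far the nut has been tightened past snug, rad: 0 until the nut is snug, then grows clockwise with the nut, which takes its washer round with it against 0.3 Nm, rising to 0.5 Nm at 0.8 rad. It stays where it is left. The first slot comes into line with the cotter hole at 0.35 to 0.8; the next, 1.05 rad on, would be too tight.
- nut_grip (a point): on the axis of the castle nut, 21 mm above its underside: the middle of a grasp across two flats. Bright steel, 50 mm across flats, 58 mm across corners; hexagon 27 mm high, on it a round crown, 47 mm wide and 9 mm high, with six slots 8.4 mm wide over the middles of the flats. x axis along one pair of slots, so square to a pair of flats; z up.
- nut_slot_a (a point): on the nut's axis at mid height of its slots, 31.5 mm above the nut's underside; x axis along one pair of opposite slots (same as nut_grip's), z up
- nut_slot_b (a point): the same point; x axis along the second pair of slots, 60 degrees on
- nut_slot_c (a point): the same point; x axis along the third pair of slots, 120 degrees on
- hub_nose (a point): centre of the hub's flat round nose (84 mm diameter), 150 mm above the bench. On it, under the nut, lies the washer, 66 mm diameter and 6 mm thick, with a short red paint mark on its top; fingertips have to stay above it. Five wheel studs stand 57 mm from the axis, their ends 9 mm below this face.
- axle_end (a point): centre of the end face of the threaded stub axle (33 mm diameter), 6 mm above the nut's top, 198 mm above the bench. x axis (either way) along the 6.6 mm cotter hole, which crosses the axle 10.5 mm below, and along the yellow line on the end face; z up. Turns with the turntable, not with the nut.
- oil_bottle: green oil bottle, 48 mm diameter, 130 mm tall, origin at its underside; leave it alone
- grease_tub: orange tub with black lid, 72 mm diameter, 65 mm tall, origin at its underside, near the stand; leave it alone
- coil_shock: shock absorber with an orange coil spring and reservoir lying on the bench, 200 mm long along its x, 50 mm high, origin at its underside; leave it alone
- pin_dish: round steel dish, 112 mm diameter, 18 mm high, with cotter pins and a dust cap in it, origin at its underside, near the stand; leave it alone

How it is judged:
By the outcome, as a careful person would: the job done as asked, in the order asked, and still so for the second after the job is handed in, with the robot touching nothing.
It also fails if it takes over 61 s, if anything falls off the work surface, if the arm or the gripper's body presses on something with over 40 N, if the wrist force passes 120 N, or if a joint passes its speed limit or range.

## Working session

There is one attempt and no reset: what is moved stays moved. The work goes in short steps, Python scripts to look and compute and a tool call to move; the robot and the scene stay as the last step left them, time stands still between calls to the robot, and variables do not carry over. Pictures are saved under pics/ and viewed, and the job is handed in when it is done.

Besides the shell and the picture viewer there is one more tool, called after "Emit:" in YAML: its name, and indented under it one key for each argument. move_arm: Moves the arm, as the interface text tells. Its arguments: {"type":"object","properties":{"deltas":{"type":"string"},"grip":{"type":"number"}},"required":["deltas"]}

```bash
mkdir -p pics; cat > h.py <<'E'
import numpy as np, cv2
from scipy.spatial.transform import Rotation as R
from bench import telemetry, eyes, arm
def cam(n): return eyes.get_image(n)
def pix2w(im,u,v,z=None,depth=None):
    K=np.array([[im['fx'],0,im['cx']],[0,im['fy'],im['cy']],[0,0,1]])
    p=cv2.undistortPoints(np.array([[[u,v]]],float),K,np.array(im['dist_coeffs'],float))[0,0]
    d=np.array([p[0],-p[1],-1.0]); Rm=R.from_quat(im['orientation']).as_matrix(); o=np.array(im['origin'],float)
    w=Rm@d
    if z is not None: return o+w*(z-o[2])/w[2]
    if depth is None: depth=im['range_z'][int(round(v)),int(round(u))]
    return o+w*depth
def w2pix(im,P):
    K=np.array([[im['fx'],0,im['cx']],[0,im['fy'],im['cy']],[0,0,1]])
    Rm=R.from_quat(im['orientation']).as_matrix(); c=(np.atleast_2d(P)-np.array(im['origin']))@Rm
    c=c*[1,-1,-1]
    return cv2.projectPoints(c.reshape(-1,1,3),np.zeros(3),np.zeros(3),K,np.array(im['dist_coeffs'],float))[0].reshape(-1,2)
def st():
    s=telemetry.read_state()
    for k in ['clock','joints','position','ee_rot','contact_force','wrist_torque','gripper_width']: print(k,np.round(s[k],4))
    return s
E
python3 - <<'E'
from h import *
s=st()
for n in ['side','top']:
    im=cam(n); cv2.imwrite(f'pics/{n}0.png',im['pixels'])
    print(n,im['origin'],R.from_quat(im['orientation']).as_matrix().round(3).tolist(),im['fx'],im['dist_coeffs'])
    for k in ['stand','lever_grip','castle_nut','turntable','washer','axle_end','hub_nose','nut_grip','lock_lever','oil_bottle','grease_tub','coil_shock','pin_dish']:
        try:
            r=eyes.boxes_of(im,k); print(k,[(np.round(q['point']),round(q['p'],2)) for q in r[:2]])
        except Exception as e: print(k,e)
st()
E
```

```text
clock 0.0
joints [-8.454e-01  3.856e-01  6.600e-03 -5.000e-04 -1.194e+00 -2.586e-01]
position [ 281.0364 -557.5996  230.222 ]
ee_rot [-2.312e-01  9.729e-01  1.100e-03 -3.000e-04]
contact_force [-0.8763 -0.161  -0.2484]
wrist_torque [-0.022   0.0087  0.007 ]
gripper_width 85.7006
side [267.70263115 798.77611917 984.72697448] [[-0.94, 0.243, -0.241], [-0.342, -0.669, 0.659], [-0.001, 0.702, 0.712]] 461.1314711505673 [-0.05975232  0.          0.          0.          0.        ]
stand [(array([523., -55.,  59.]), 0.92), (array([ 602., -317.,   63.]), 0.18)]
lever_grip [(array([494.,  75., 118.]), 0.71)]
castle_nut [(array([ 535., -115.,  179.]), 0.73), (array([494.,  78., 120.]), 0.5)]
turntable [(array([522., -94., 109.]), 0.82), (array([ 536., -123.,  199.]), 0.48)]
washer [(array([ 534., -112.,  167.]), 0.89)]
axle_end []
hub_nose [(array([523., -96., 113.]), 0.66)]
nut_grip [(array([ 532., -103.,  178.]), 0.6)]
lock_lever [(array([494.,  75., 119.]), 0.75)]
oil_bottle [(array([603., 389.,  86.]), 0.68)]
grease_tub [(array([ 600., -314.,   62.]), 0.71)]
coil_shock [(array([ 534., -110
[... 571 characters left out ...]
(array([ 533., -118.,  183.]), 0.85)]
axle_end [(array([ 538., -122.,  198.]), 0.66)]
hub_nose [(array([ 526., -118.,  113.]), 0.63)]
nut_grip [(array([ 532., -119.,  179.]), 0.75), (array([460., 371.,  37.]), 0.7)]
lock_lever [(array([510.,  47., 119.]), 0.8), (array([ 528., -118.,  181.]), 0.31)]
oil_bottle [(array([605., 370.,  86.]), 0.91)]
grease_tub []
coil_shock [(array([460., 371.,  37.]), 0.72)]
pin_dish [(array([ 450., -323.,   -1.]), 0.7)]
clock 1.4
joints [-0.8454  0.3847  0.0079 -0.     -1.194  -0.2586]
position [ 281.3001 -558.103   231.3318]
ee_rot [-0.2313  0.9729 -0.      0.    ]
contact_force [0.2265 0.2897 0.1013]
wrist_torque [-0.0005 -0.004  -0.0127]
gripper_width 85.461
```

View pics/side0.png

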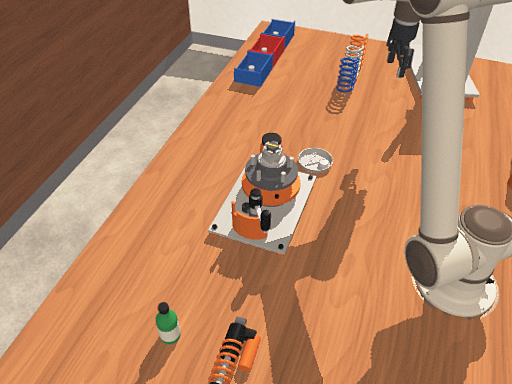

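View pics/top0.png

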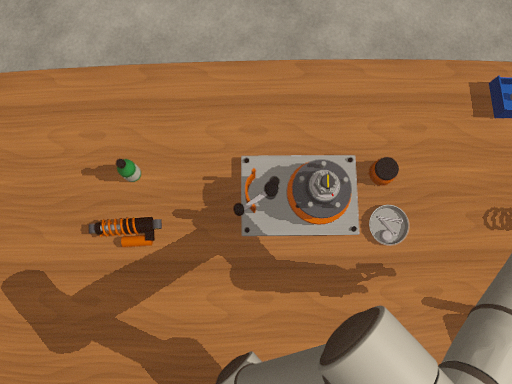

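```bash
python3 - <<'E'
from h import *
for n,(x0,x1,y0,y1) in {'top':(225,370,145,245),'side':(200,330,125,260)}.items():
    p=cv2.imread(f'pics/{n}0.png')[y0:y1,x0:x1]
    s=min(800/(x1-x0),600/(y1-y0)); print(n,s)
    cv2.imwrite(f'pics/{n}0z.png',cv2.resize(p,None,fx=s,fy=s,interpolation=cv2.INTER_CUBIC))
E
```

```text
top 5.517241379310345
side 4.444444444444445
```

View pics/top0z.png

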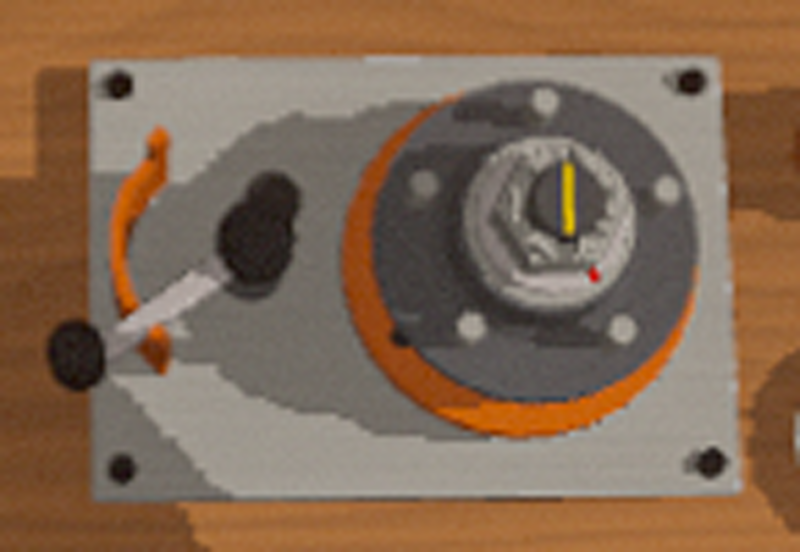

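View pics/side0z.png

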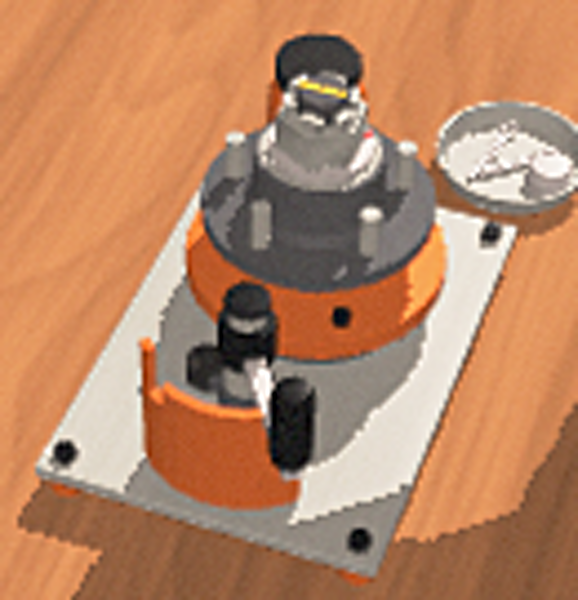

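```bash
cat >> h.py <<'E'
def cloud(im,u0,u1,v0,v1):
    uu,vv=np.meshgrid(np.arange(u0,u1),np.arange(v0,v1)); 
    K=np.array([[im['fx'],0,im['cx']],[0,im['fy'],im['cy']],[0,0,1]])
    p=cv2.undistortPoints(np.stack([uu.ravel(),vv.ravel()],1).astype(float).reshape(-1,1,2),K,np.array(im['dist_coeffs'],float)).reshape(-1,2)
    d=im['range_z'][v0:v1,u0:u1].ravel()
    c=np.stack([p[:,0],-p[:,1],-np.ones(len(p))],1)*d[:,None]
    w=c@R.from_quat(im['orientation']).as_matrix().T+np.array(im['origin'])
    col=im['pixels'][v0:v1,u0:u1].reshape(-1,3); ok=d>0
    return w[ok],col[ok]
E
python3 - <<'E'
from h import *
import pickle
T=cam('top');S=cam('side'); pickle.dump((T,S),open('im1.pkl','wb'))
z=lambda u,v:(u/5.5172+225-.4,v/5.5172+145-.4)
for nm,(u,v),h in [('c1',(91,60),26),('c2',(718,57),26),('c3',(741,492),26),('c4',(93,498),26),('axle',(566,200),198),('posttop',(272,197),140),('handletop',(77,350),166),('redmark',(594,274),156)]:
    print(nm,pix2w(T,*z(u,v),z=h).round(1))
y=lambda u,v:(u/4.4444+200-.4,v/4.4444+125-.4)
for nm,(u,v),h in [('axle',(322,90),198),('posttop',(248,297),140),('handletop',(294,385),166),('c',(38,471),26),('c',(372,572),26),('c',(517,228),26)]:
    print(nm,pix2w(S,*y(u,v),z=h).round(1))
for I,b in ((T,(225,370,145,245)),(S,(200,330,125,260))):
    w,c=cloud(I,*b)
    m=c.max(1)<70
    for lo,hi in ((100,130),(130,150),(150,175)):
        k=(w[:,2]>lo)&(w[:,2]<hi)&(w[:,1]>0)
        if k.sum():
            q=w[k&m]; print(lo,hi,len(q)); print(q[::max(1,len(q)//14)].round(0).tolist())
    k=(w[:,2]>193)&(w[:,2]<206); print('axle',k.sum(),w[k].mean(0), w[k].min(0),w[k].max(0))
E
```

```text
c1 [651.5  74.   26. ]
c2 [ 645.8 -239.8   26. ]
c3 [ 428.  -235.9   26. ]
c4 [434.1  77.5  26. ]
axle [ 538.3 -127.2  198. ]
posttop [555.1  -6.9 140. ]
handletop [484.9  80.1 166. ]
redmark [ 513.9 -145.2  156. ]
axle [ 540.5 -125.5  198. ]
posttop [542.5   1.3 140. ]
handletop [488.1  80.9 166. ]
c [649.9  78.9  26. ]
c [435.7  82.9  26. ]
c [ 428.7 -232.1   26. ]
100 130 44
[[547.0, 15.0, 123.0], [542.0, 15.0, 122.0], [538.0, 17.0, 122.0], [537.0, 17.0, 114.0], [533.0, 15.0, 120.0], [532.0, 8.0, 122.0], [530.0, 8.0, 122.0], [529.0, 0.0, 126.0], [527.0, 8.0, 121.0], [527.0, 1.0, 125.0], [526.0, 5.0, 117.0], [526.0, 7.0, 101.0], [483.0, 71.0, 114.0], [476.0, 75.0, 127.0], [475.0, 81.0, 116.0]]
130 150 66
[[553.0, 5.0, 144.0], [551.0, 8.0, 139.0], [549.0, 13.0, 139.0], [549.0, 3.0, 136.0], [546.0, 8.0, 140.0], [544.0, 13.0, 140.0], [543.0, 3.0, 142.0], [542.0, 8.0, 139.0], [539.0, 13.0, 141.0], [539.0, 3.0, 137.0], [536.0, 8.0, 142.0], [534.0, 11.0, 141.0], [534.0, 1.0, 139.0], [532.0, 3.0, 135.0], [529.0, 1.0, 138.0], [477.0, 90.0, 140.0], [474.0, 82.0, 141.0]]
150 175 87
[[497.0, 
[... 988 characters left out ...]
493.0, 93.0, 149.0], [481.0, 93.0, 150.0], [489.0, 97.0, 147.0], [476.0, 83.0, 137.0], [480.0, 93.0, 143.0], [487.0, 96.0, 139.0], [489.0, 96.0, 135.0], [489.0, 95.0, 131.0], [479.0, 95.0, 131.0]]
150 175 77
[[494.0, 76.0, 163.0], [496.0, 79.0, 162.0], [496.0, 85.0, 165.0], [498.0, 88.0, 163.0], [486.0, 86.0, 165.0], [490.0, 89.0, 164.0], [496.0, 91.0, 160.0], [484.0, 92.0, 166.0], [496.0, 92.0, 157.0], [483.0, 94.0, 165.0], [497.0, 90.0, 151.0], [483.0, 93.0, 160.0], [496.0, 93.0, 152.0], [483.0, 95.0, 159.0], [486.0, 98.0, 157.0], [477.0, 89.0, 151.0]]
axle 88 [ 539.09478546 -122.50106135  197.15511922] [ 517.56755966 -145.99491285  193.00087799] [ 559.7398721  -106.88321659  202.50970346]
```

```bash
python3 - <<'E'
from h import *
import pickle
T,S=pickle.load(open('im1.pkl','rb'))
pv=np.array([541.5,2.5])
for I,b in ((T,(225,290,145,245)),(S,(200,330,150,260))):
    w,c=cloud(I,*b); c=c.astype(int)
    m=(c[:,2]>150)&(c[:,0]<60)&(c[:,2]-c[:,1]>80)&(w[:,2]>40)&(w[:,1]>15)
    q=w[m]; d=q[:,:2]-pv; r=np.hypot(*d.T); a=np.arctan2(d[:,0],d[:,1])
    k=r<130; q=q[k];r=r[k];a=a[k]
    print(len(q)); 
    for lo in np.arange(-1.0,1.0,.1):
        s=(a>=lo)&(a<lo+.1)&(q[:,2]>95)
        if s.sum(): print(round(lo,1),s.sum(),'r',r[s].min().round(0),np.median(r[s]).round(0),r[s].max().round(0),'zmax',np.percentile(q[s,2],95).round(0))
# handle fit both
from scipy.optimize import least_squares
for nm,c0,zr,rad in (('handle',(487,84),(122,160),13),('post',(542,3),(128,138),None)):
  for nI,I,b in (('T',T,(225,290,145,245)),('S',S,(200,330,150,260))):
    w,c=cloud(I,*b)
    k=(np.hypot(w[:,0]-c0[0],w[:,1]-c0[1])<22)&(w[:,2]>zr[0])&(w[:,2]<zr[1])
    q=w[k]
    if rad: f=least_squares(lambda p:np.hypot(q[:,0]-p[0],q[:,1]-p[1])-rad,c0,loss='soft_l1')
    else: f=least_squares(lambda p:np.hypot(q[:,0]-p[0],q[:,1]-p[1])-p[2],(*c0,12),loss='soft_l1')
    print(nm,nI,len(q),f.x.round(1))
    k=(np.hypot(w[:,0]-c0[0],w[:,1]-c0[1])<22)&(w[:,2]>(161 if rad else 136)); q=w[k]; print(' top',len(q),((q.min(0)+q.max(0))/2).round(1),np.median(q,0).round(1))
E
```

```text
100
-0.9 3 r 60.0 62.0 63.0 zmax 129.0
-0.8 3 r 60.0 61.0 63.0 zmax 129.0
-0.5 4 r 59.0 61.0 63.0 zmax 109.0
-0.4 5 r 60.0 61.0 63.0 zmax 111.0
-0.3 5 r 59.0 61.0 63.0 zmax 110.0
-0.2 4 r 60.0 62.0 63.0 zmax 110.0
-0.1 5 r 59.0 60.0 62.0 zmax 110.0
-0.0 5 r 59.0 62.0 62.0 zmax 110.0
0.1 4 r 60.0 61.0 63.0 zmax 109.0
0.2 5 r 58.0 60.0 62.0 zmax 112.0
0.3 4 r 59.0 60.0 61.0 zmax 109.0
0.4 4 r 59.0 61.0 62.0 zmax 111.0
0.5 3 r 59.0 60.0 62.0 zmax 108.0
0.7 1 r 62.0 62.0 62.0 zmax 127.0
0.8 7 r 59.0 60.0 62.0 zmax 128.0
489
-0.5 7 r 63.0 64.0 66.0 zmax 106.0
-0.4 7 r 62.0 66.0 68.0 zmax 105.0
-0.3 10 r 62.0 64.0 66.0 zmax 107.0
-0.2 7 r 62.0 65.0 66.0 zmax 107.0
-0.1 9 r 61.0 66.0 68.0 zmax 107.0
-0.0 9 r 63.0 65.0 66.0 zmax 108.0
0.1 8 r 64.0 65.0 68.0 zmax 108.0
0.2 9 r 64.0 66.0 68.0 zmax 109.0
0.3 6 r 63.0 66.0 68.0 zmax 110.0
0.4 8 r 65.0 66.0 67.0 zmax 108.0
0.5 4 r 63.0 66.0 67.0 zmax 107.0
0.7 11 r 61.0 64.0 66.0 zmax 125.0
0.8 8 r 61.0 64.0 66.0 zmax 126.0
handle T 37 [487.5  82.3]
 top 66 [486.6  81.4 165.1] [486.4  81.5 164.6]
handle S 112 [488.2  82.7]
 top 51 [487.5  84.1 164.2] [487.   85.7 164.3]
post T 12 [539.5   0.   11.8]
 top 100 [541.1   0.6 140.2] [541.3   0.7 140.1]
post S 30 [540.1   5.8   8.8]
 top 72 [541.8   2.5 139.4] [541.7   4.5 139.5]
```

```bash
cat >> h.py <<'E'
def plan(P0,q0,P1,yaw,n,dec=2):
    """rows from pose (P0,q0) to P1 with total world-z turn yaw(ccw+), tool down."""
    P=np.array(P0,float); Rm=R.from_quat(q0); out=[]
    for i in range(n):
        tgt=P+(np.array(P1)-P)/(n-i)
        d=(Rm.inv().apply(tgt-P)/10).round(dec); th=round(-yaw/n,3)
        out.append(' '.join('%g'%x for x in [*(d+0.0),0,0,th]))
        P=P+Rm.apply(d*10); Rm=Rm*R.from_rotvec([0,0,th])
    print('; '.join(out)); print('->',P.round(1),Rm.as_quat().round(4)); return P,Rm.as_quat()
E
python3 - <<'E'
from h import *
s=st()
P,q=plan([281.28,-558.104,231.312],s['ee_rot'],[487.5,83,231],1.69,14)
y=R.from_quat(q).as_matrix(); print(y.round(3))
E
```

```text
clock 1.5
joints [-0.8454  0.3847  0.0079  0.     -1.194  -0.2586]
position [ 281.2836 -558.106   231.3064]
ee_rot [-0.2313  0.9729  0.     -0.    ]
contact_force [0.2845 0.6685 0.2163]
wrist_torque [0.0117 0.0055 0.0238]
gripper_width 85.3713
-3.38 3.43 0 0 0 -0.121; -3.76 2.99 0 0 0 -0.121; -4.1 2.52 0 0 0 -0.121; -4.37 2 0 0 0 -0.121; -4.58 1.46 0 0 0 -0.121; -4.73 0.9 0 0 0 -0.121; -4.8 0.32 0 0 0 -0.121; -4.8 -0.26 0 0 0 -0.121; -4.74 -0.84 0.01 0 0 -0.121; -4.6 -1.4 0 0 0 -0.121; -4.4 -1.95 0.01 0 0 -0.121; -4.13 -2.47 0 0 0 -0.121; -3.8 -2.95 0.01 0 0 -0.121; -3.42 -3.38 0 0 0 -0.121
-> [487.5  83.  231. ] [-0.8821  0.471   0.      0.    ]
[[ 0.556 -0.831 -0.   ]
 [-0.831 -0.556  0.   ]
 [-0.     0.    -1.   ]]
```

Emit:
move_arm:
  deltas: "-3.38 3.43 0 0 0 -0.121; -3.76 2.99 0 0 0 -0.121; -4.1 2.52 0 0 0 -0.121; -4.37 2 0 0 0 -0.121; -4.58 1.46 0 0 0 -0.121; -4.73 0.9 0 0 0 -0.121; -4.8 0.32 0 0 0 -0.121"
  grip: 8.5

```text
clock: 2.38
position: [384.8, -236.1, 231.7]
ee_rot: [-0.612, 0.791, -0.0, 0.0]
contact_force: [1.2, 0.2, 0.5]
gripper_width: 84.7
```

Emit:
move_arm:
  deltas: "-4.8 -0.26 0 0 0 -0.121; -4.74 -0.84 0.01 0 0 -0.121; -4.6 -1.4 0 0 0 -0.121; -4.4 -1.95 0.01 0 0 -0.121; -4.13 -2.47 0 0 0 -0.121; -3.8 -2.95 0.01 0 0 -0.121; -3.42 -3.38 0 0 0 -0.121; 0 0 0 0 0 0; 0 0 0 0 0 0"

```text
clock: 3.5
position: [487.2, 82.9, 230.8]
ee_rot: [0.882, -0.471, -0.0, 0.0]
contact_force: [0.3, -0.3, 0.6]
gripper_width: 85.0
```

Emit:
move_arm:
  deltas: "0 0 2.7 0 0 0; 0 0 2.7 0 0 0; 0 0 2.7 0 0 0; 0 0 2.6 0 0 0; 0 0 0 0 0 0; 0 0 0 0 0 0"

```text
clock: 4.25
position: [488.2, 82.6, 125.2]
ee_rot: [0.882, -0.471, 0.001, -0.001]
contact_force: [-0.2, -0.0, 0.3]
gripper_width: 85.1
```

```bash
python3 - <<'E'
from h import *
st()
S=cam('side'); p=S['pixels'][150:270,190:350]; cv2.imwrite('pics/s2.png',cv2.resize(p,None,fx=5,fy=5,interpolation=cv2.INTER_CUBIC))
E
```

```text
clock 4.25
joints [ 4.965e-01  2.756e-01 -4.547e-01  6.000e-04 -8.387e-01  9.230e-02]
position [488.1923  82.5927 125.1681]
ee_rot [ 8.820e-01 -4.713e-01  7.000e-04 -6.000e-04]
contact_force [-0.18   -0.0148  0.2578]
wrist_torque [-0.0139  0.0052 -0.0387]
gripper_width 85.1405
```

View pics/s2.png

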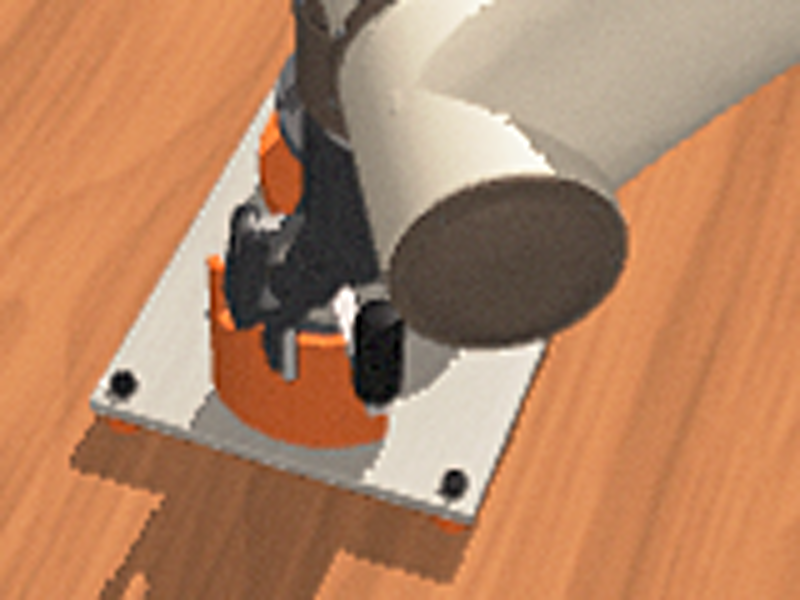

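Emit:
move_arm:
  deltas: "0 0 0.1 0 0 0; 0 0 0 0 0 0; 0 0 0 0 0 0; 0 0 0 0 0 0; 0 0 0 0 0 0; 0 0 0 0 0 0"
  grip: 1.5

```text
clock: 5.05
position: [487.6, 83.1, 123.4]
ee_rot: [0.882, -0.471, 0.0, -0.0]
contact_force: [-2.5, -0.1, 4.0]
gripper_width: 24.7
```

Emit:
move_arm:
  deltas: "0 0 -0.5 0 0 0; 0 0 -0.5 0 0 0; 0 0 -0.5 0 0 0; 0 0 -0.5 0 0 0; 0 0 0 0 0 0; 0 0 0 0 0 0"

```text
clock: 5.8
position: [487.4, 82.9, 142.9]
ee_rot: [0.882, -0.471, -0.0, 0.0]
contact_force: [1.6, -1.6, -5.1]
gripper_width: 24.5
```

Emit:
move_arm:
  deltas: "0.07 -1.19 0 0 0 0.122; 0.07 -1.19 0 0 0 0.122; 0.07 -1.19 0 0 0 0.122; 0.07 -1.19 0 0 0 0.122; 0.07 -1.19 0 0 0 0.122; 0 0 0 0 0 0"

```text
clock: 6.55
position: [544.2, 99.7, 142.4]
ee_rot: [-0.7, 0.714, 0.0, -0.0]
contact_force: [3.0, 0.2, -7.0]
gripper_width: 24.7
```

```bash
python3 - <<'E'
from h import *
st()
S=cam('side'); p=S['pixels'][150:270,190:350]; cv2.imwrite('pics/s3.png',cv2.resize(p,None,fx=5,fy=5,interpolation=cv2.INTER_CUBIC))
E
```

```text
clock 6.55
joints [ 4.741e-01  3.458e-01 -2.941e-01 -2.000e-04 -9.311e-01 -4.932e-01]
position [544.2447  99.741  142.4416]
ee_rot [-7.003e-01  7.139e-01  1.000e-04 -1.000e-04]
contact_force [ 2.9968  0.195  -7.0054]
wrist_torque [ 0.0685 -0.7867  0.1845]
gripper_width 24.6955
```

View pics/s3.png

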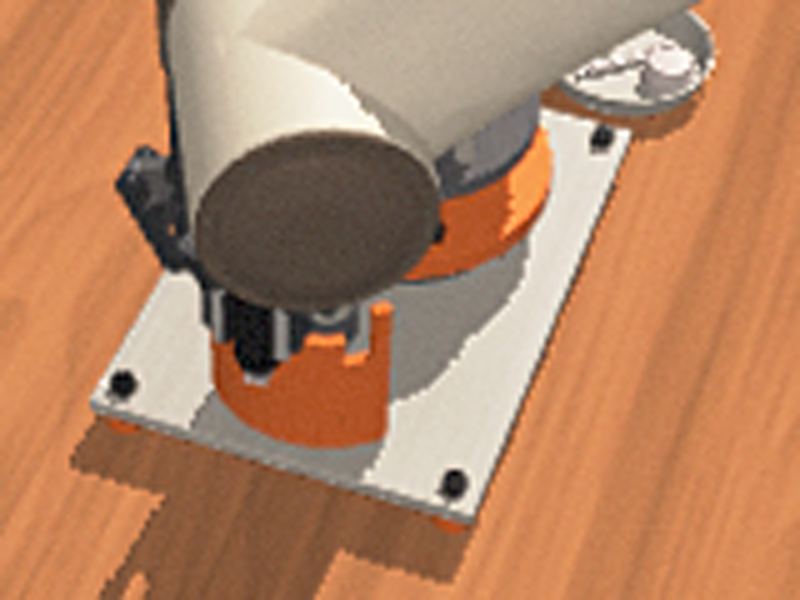

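Emit:
move_arm:
  deltas: "0.07 -1.19 0 0 0 0.122; 0.07 -1.19 0 0 0 0.122; 0.07 -1.19 0 0 0 0.122; 0.07 -1.19 0 0 0 0.122; 0.07 -1.19 0 0 0 0.122; 0 0 0 0 0 0; 0 0 0 0 0 0"

```text
clock: 7.48
position: [600.2, 81.4, 143.3]
ee_rot: [-0.455, 0.891, -0.0, 0.001]
contact_force: [5.8, -0.2, -6.3]
gripper_width: 24.2
```

Emit:
move_arm:
  deltas: "0 0 0.4 0 0 0; 0 0 0.4 0 0 0; 0 0 0 0 0 0"

```text
clock: 7.85
position: [600.2, 81.4, 135.1]
ee_rot: [-0.454, 0.891, -0.0, 0.001]
contact_force: [4.4, 0.1, -5.7]
gripper_width: 24.5
```

Emit:
move_arm:
  deltas: "0 0 0.4 0 0 0; 0 0 0.4 0 0 0; 0 0 0.35 0 0 0; 0 0 0 0 0 0; 0 0 0 0 0 0"

```text
clock: 8.48
position: [600.2, 81.5, 123.8]
ee_rot: [-0.454, 0.891, -0.0, 0.001]
contact_force: [6.2, -0.1, -5.9]
gripper_width: 25.0
```

Emit:
move_arm:
  deltas: "0 0 0 0 0 0; 0 0 0 0 0 0; 0 0 0 0 0 0; 0 0 0 0 0 0; 0 0 -2 0 0 0; 0 0 -4 0 0 0; 0 0 -4 0 0 0; 0 0 -3 0 0 0; 0 0 0 0 0 0"
  grip: 8.5

```text
clock: 9.6
position: [600.7, 81.3, 256.7]
ee_rot: [-0.453, 0.891, -0.001, 0.003]
contact_force: [-1.3, 0.1, -0.3]
gripper_width: 85.2
```

```bash
python3 - <<'E'
from h import *
st()
S=cam('side');T=cam('top'); p=S['pixels'][120:270,190:350]; cv2.imwrite('pics/s4.png',cv2.resize(p,None,fx=4,fy=4,interpolation=cv2.INTER_CUBIC))
p=T['pixels'][140:250,220:380]; cv2.imwrite('pics/t4.png',cv2.resize(p,None,fx=5,fy=5,interpolation=cv2.INTER_CUBIC))
import pickle; pickle.dump((T,S),open('im4.pkl','wb'))
E
```

```text
clock 9.6
joints [ 4.0150e-01  3.3360e-01 -5.0000e-03  6.0000e-04 -1.2261e+00 -1.0316e+00]
position [600.72    81.2701 256.6905]
ee_rot [-4.533e-01  8.913e-01 -5.000e-04  3.100e-03]
contact_force [-1.3336  0.0878 -0.251 ]
wrist_torque [0.0146 0.0122 0.0028]
gripper_width 85.2111
```

View pics/s4.png

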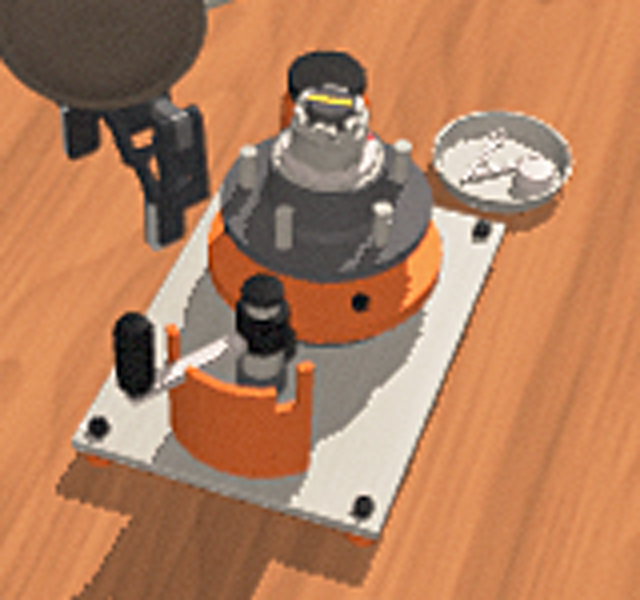

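View pics/t4.png

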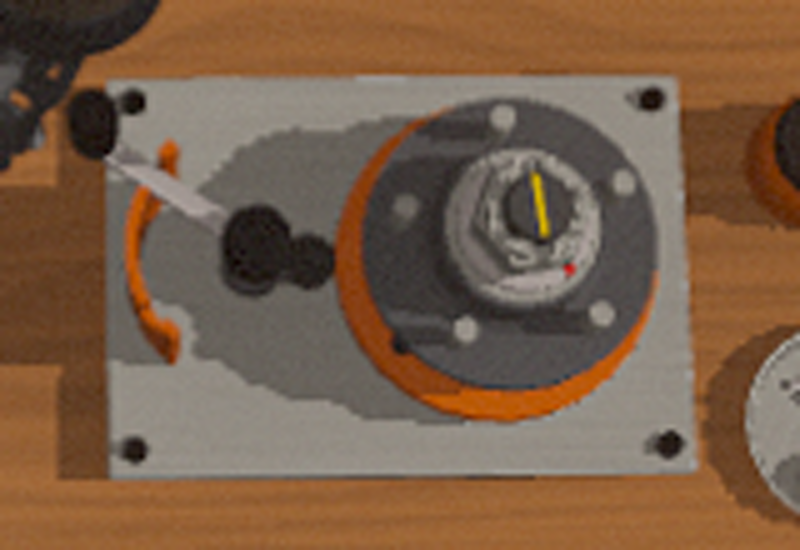

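```bash
cat >> h.py <<'E'
def yellow(I,box):
    u0,u1,v0,v1=box
    p=I['pixels'][v0:v1,u0:u1].astype(float)
    y=np.clip(np.minimum(p[...,2],p[...,1])-p[...,0]-50,0,None)
    y[(p[...,2]-p[...,1])>70]=0
    vv,uu=np.nonzero(y); wt=y[vv,uu]
    P=np.array([pix2w(I,u+u0,v+v0,z=198)[:2] for u,v in zip(uu,vv)])
    c=(P*wt[:,None]).sum(0)/wt.sum(); d=P-c; C=(d*wt[:,None]).T@d/wt.sum()
    e,V=np.linalg.eigh(C); a=np.arctan2(V[1,1],V[0,1])%np.pi
    return a,c,np.sqrt(e),len(wt)
def nutbox(I,r=14):
    u,v=w2pix(I,[539,-126,198])[0]; return int(u-r),int(u+r),int(v-r),int(v+r)
E
python3 - <<'E'
from h import *
import pickle
A=[]
for i in range(5):
    T=cam('top');S=cam('side'); A.append((T,S))
    for I in (T,S):
        a,c,e,n=yellow(I,nutbox(I)); print(I['shot'],round(a,3),c.round(1),e.round(1),n)
pickle.dump(A,open('im5.pkl','wb'))
T0,S0=pickle.load(open('im1.pkl','rb'))
print('initial')
for I in (T0,S0): a,c,e,n=yellow(I,nutbox(I)); print(round(a,3),c.round(1),e.round(1),n)
# averaged zoom
for k,nm in ((0,'T'),(1,'S')):
    I=A[0][k]; m=np.mean([a[k]['pixels'].astype(float) for a in A],0); print('noise',np.std([a[k]['pixels'].astype(float) for a in A],0).mean())
    u0,u1,v0,v1=nutbox(I,26 if k else 22)
    if k: u0+=0
    cv2.imwrite(f'pics/nut{nm}.png',cv2.resize(m[v0:v1,u0:u1].astype(np.uint8),None,fx=11,fy=11,interpolation=cv2.INTER_CUBIC)); print(nm,u0,v0)
E
```

```text
9 0.1 [ 539.1 -128.1] [1.  8.1] 25
10 0.124 [ 540.7 -126.7] [1.2 8.5] 16
11 0.099 [ 539.1 -128.1] [1.  8.1] 24
12 0.123 [ 540.7 -126.7] [1.2 8.5] 16
13 0.099 [ 539.  -128.1] [1.  8.1] 23
14 0.12 [ 540.7 -126.7] [1.2 8.5] 15
15 0.097 [ 539.  -128.1] [1.  8.1] 25
16 0.123 [ 540.7 -126.7] [1.2 8.4] 16
17 0.101 [ 539.1 -128.1] [1.  8.2] 24
18 0.122 [ 540.7 -126.7] [1.2 8.5] 15
initial
3.099 [ 539.  -128.1] [1.2 8.1] 26
3.093 [ 540.8 -126.6] [1.5 8.9] 20
noise 1.9202182102481788
T 304 158
noise 2.0195816451815887
S 246 118
```

View pics/nutT.png

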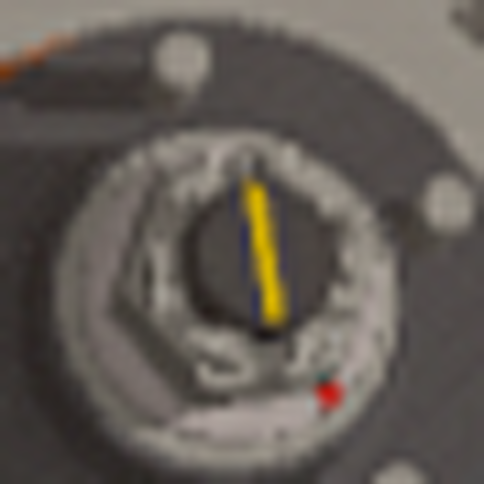

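View pics/nutS.png

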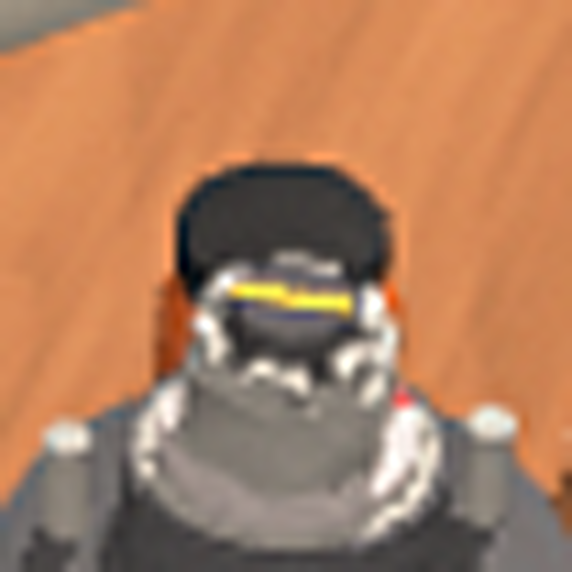

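```bash
python3 - <<'E'
from h import *
import pickle
from scipy.optimize import least_squares
A=pickle.load(open('im5.pkl','rb')); T0,S0=pickle.load(open('im1.pkl','rb'))
def studs(I,px,seeds,rad=4):
    W=[]
    g=cv2.cvtColor(px.astype(np.uint8),cv2.COLOR_BGR2GRAY).astype(float)
    for u,v in seeds:
        for it in range(4):
            uu,vv=np.meshgrid(np.arange(int(u)-4,int(u)+6),np.arange(int(v)-4,int(v)+6))
            m=np.hypot(uu-u,vv-v)<rad
            w=np.clip(g[vv,uu]-120,0,60)*m; u,v=(uu*w).sum()/w.sum(),(vv*w).sum()/w.sum()
        W.append(pix2w(I,u,v,z=141)[:2])
    W=np.array(W)
    def f(p):
        a=p[2]-2*np.pi/5*np.arange(len(W))
        return (W-p[:2]-p[3]*np.stack([np.cos(a),np.sin(a)],1)).ravel()
    r=least_squares(f,[539,-127,0.1,57]); return r.x,f(r.x).round(1)
m=np.mean([a[0]['pixels'].astype(float) for a in A],0)
print(studs(A[0][0],m,[(503/5+220,117/5+140),(623/5+220,182/5+140),(602/5+220,314/5+140),(466/5+220,329/5+140),(405/5+220,205/5+140)]))
z=lambda u,v:(u/5.5172+225,v/5.5172+145)
print(studs(T0,T0['pixels'],[z(545,100),z(667,188),z(622,328),z(470,326),z(424,183)]))
# red mark
for nm,I,px in (('T',A[0][0],m),('S',A[0][1],np.mean([a[1]['pixels'].astype(float) for a in A],0)),('T0',T0,T0['pixels'].astype(float)),('S0',S0,S0['pixels'].astype(float))):
    u0,v0=w2pix(I,[515,-146,156])[0].astype(int); r=9
    p=px[v0-r:v0+r,u0-r:u0+r]; w=np.clip(p[...,2]-np.maximum(p[...,1],p[...,0])-60,0,None)
    # exclude orange
    w[(p[...,1]-p[...,0])>25]=0
    vv,uu=np.nonzero(w); ww=w[vv,uu]; u=(uu*ww).sum()/ww.sum()+u0-r; v=(vv*ww).sum()/ww.sum()+v0-r
    P=pix2w(I,u,v,z=156); print(nm,len(ww),(round(u,1),round(v,1)),P.round(1), uu+u0-r,vv+v0-r)
E
```

```text
<stdin>:12: RuntimeWarning: invalid value encountered in scalar divide
Traceback (most recent call last):
ValueError: cannot convert float NaN to integer
```

```bash
cat > studs.py <<'E'
from h import *
from scipy.optimize import least_squares
def studs(I,px,seeds,rad=4):
    W=[]
    g=cv2.cvtColor(px.astype(np.uint8),cv2.COLOR_BGR2GRAY).astype(float)
    for u,v in seeds:
        for it in range(4):
            uu,vv=np.meshgrid(np.arange(int(u)-4,int(u)+6),np.arange(int(v)-4,int(v)+6))
            m=np.hypot(uu-u,vv-v)<rad
            q=g[vv,uu]; t=np.median(q[m])
            t=t+.45*(q[m].max()-t)
            w=np.clip(q-t,0,30)*m; u,v=(uu*w).sum()/w.sum(),(vv*w).sum()/w.sum()
        W.append(pix2w(I,u,v,z=141)[:2])
    W=np.array(W)
    def f(p):
        a=p[2]-2*np.pi/5*np.arange(len(W))
        return (W-p[:2]-p[3]*np.stack([np.cos(a),np.sin(a)],1)).ravel()
    r=least_squares(f,[539,-127,0.1,57]); return r.x.round(3),f(r.x).round(1)
def red(I,px):
    u0,v0=w2pix(I,[515,-146,156])[0].astype(int); r=9
    p=px[v0-r:v0+r,u0-r:u0+r]; w=np.clip(p[...,2]-np.maximum(p[...,1],p[...,0])-60,0,None)
    w[(p[...,1]-p[...,0])>35]=0
    vv,uu=np.nonzero(w); ww=w[vv,uu]; u=(uu*ww).sum()/ww.sum()+u0-r; v=(vv*ww).sum()/ww.sum()+v0-r
    return pix2w(I,u,v,z=156).round(1),len(ww),(round(u,1),round(v,1))
E
python3 - <<'E'
from studs import *
import pickle
A=pickle.load(open('im5.pkl','rb')); T0,S0=pickle.load(open('im1.pkl','rb'))
m=np.mean([a[0]['pixels'].astype(float) for a in A],0)
print(studs(A[0][0],m,[(503/5+220,117/5+140),(623/5+220,182/5+140),(602/5+220,314/5+140),(466/5+220,329/5+140),(405/5+220,205/5+140)]))
z=lambda u,v:(u/5.5172+225,v/5.5172+145)
print(studs(T0,T0['pixels'],[z(545,100),z(667,188),z(622,328),z(470,326),z(424,183)]))
for nm,I,px in (('T',A[0][0],m),('S',A[0][1],np.mean([a[1]['pixels'].astype(float) for a in A],0)),('T0',T0,T0['pixels'].astype(float)),('S0',S0,S0['pixels'].astype(float))):
    print(nm,red(I,px))
E
```

```text
(array([ 5.39271e+02, -1.28477e+02,  8.80000e-02,  5.73580e+01]), array([-0.5,  0. ,  0.6, -0.8,  0.1,  0.4,  0.3,  0.4, -0.4,  0. ]))
(array([ 5.3923e+02, -1.2817e+02, -5.0000e-02,  5.7022e+01]), array([-0.1, -0. ,  0.1, -0.2,  0.1,  0. ,  0.2,  0.2, -0.3,  0. ]))
T (array([ 516. , -148.2,  156. ]), 4, (np.float64(333.5), np.float64(193.4)))
S (array([ 516.9, -147.4,  156. ]), 3, (np.float64(282.1), np.float64(153.8)))
T0 (array([ 513.4, -145. ,  156. ]), 5, (np.float64(332.2), np.float64(194.5)))
S0 (array([ 514.6, -143.5,  156. ]), 3, (np.float64(282.5), np.float64(154.8)))
```

```bash
python3 - <<'E'
from h import *
import pickle
A=pickle.load(open('im5.pkl','rb'))
for k,c0 in ((0,(539.2,-128.3)),(1,(540.7,-126.7))):
    I=dict(A[0][k]); I['range_z']=np.median([a[k]['range_z'] for a in A],0)
    w,c=cloud(I,*nutbox(I,25))
    m=(w[:,2]>160)&(w[:,2]<180)&(np.hypot(w[:,0]-c0[0],w[:,1]-c0[1])<33)
    q=w[m][:,:2]-c0; print(k,len(q),'r',np.hypot(*q.T).min(),np.hypot(*q.T).max())
    best=[]
    for a in np.arange(0,1.0472,.03):
        ds=np.max([q@np.array([np.cos(a+i*np.pi/3),np.sin(a+i*np.pi/3)]) for i in range(6)],0)-25
        best.append((np.mean(np.minimum(np.abs(ds),4)),round(a,2),round(np.median(ds),2)))
    print(sorted(best)[:6], sorted(best)[-2:])
T=A[0][0]; m=np.mean([a[0]['pixels'].astype(float) for a in A],0)
u0,u1,v0,v1=nutbox(T,22); base=cv2.resize(m[v0:v1,u0:u1].astype(np.uint8),None,fx=9,fy=9,interpolation=cv2.INTER_CUBIC)
rows=[]
for a in (0.0,0.17,0.35,0.52,0.7,0.87):
    b=base.copy()
    for z,col in ((156,(0,255,0)),(183,(255,0,0))):
        P=[[539.2+28.87*np.cos(a+np.pi/6+i*np.pi/3),-128.3+28.87*np.sin(a+np.pi/6+i*np.pi/3),z] for i in range(6)]
        px=((w2pix(T,P)-[u0,v0]+.5)*9).astype(np.int32); cv2.polylines(b,[px],True,col,1)
    cv2.putText(b,str(a),(5,15),0,.5,(255,255,255)); rows.append(cv2.resize(b,(266,266)))
cv2.imwrite('pics/hex.png',np.vstack([np.hstack(rows[:3]),np.hstack(rows[3:])]))
E
```

```text
0 48 r 24.266967965157736 29.23693108015207
[(np.float64(0.3978712882865245), np.float64(0.15), np.float64(-0.1)), (np.float64(0.4231435255224362), np.float64(0.12), np.float64(-0.04)), (np.float64(0.4528033883604052), np.float64(0.18), np.float64(-0.05)), (np.float64(0.5197563618836832), np.float64(0.09), np.float64(-0.09)), (np.float64(0.564903807525345), np.float64(0.21), np.float64(-0.08)), (np.float64(0.6416906301753718), np.float64(0.06), np.float64(0.09))] [(np.float64(1.8080643663846079), np.float64(0.69), np.float64(0.23)), (np.float64(1.8205551798753856), np.float64(0.72), np.float64(0.24))]
1 112 r 23.835912147075533 30.33815854415537
[(np.float64(0.7327592652489425), np.float64(0.15), np.float64(0.34)), (np.float64(0.7390625675365354), np.float64(0.12), np.float64(0.32)), (np.float64(0.7656854100841535), np.float64(0.18), np.float64(0.22)), (np.float64(0.7882246516784842), np.float64(0.09), np.float64(0.39)), (np.float64(0.8364024570562528), np.float64(0.21), np.float64(0.2)), (np.float64(0.8785706762012909), np.float64(0.06), np.float64(0.45))] [(np.float64(2.0121082120290037), np.float64(0.69), np.float64(0.62)), (np.float64(2.0179934135829956), np.float64(0.66), np.float64(0.6))]
```

View pics/hex.png

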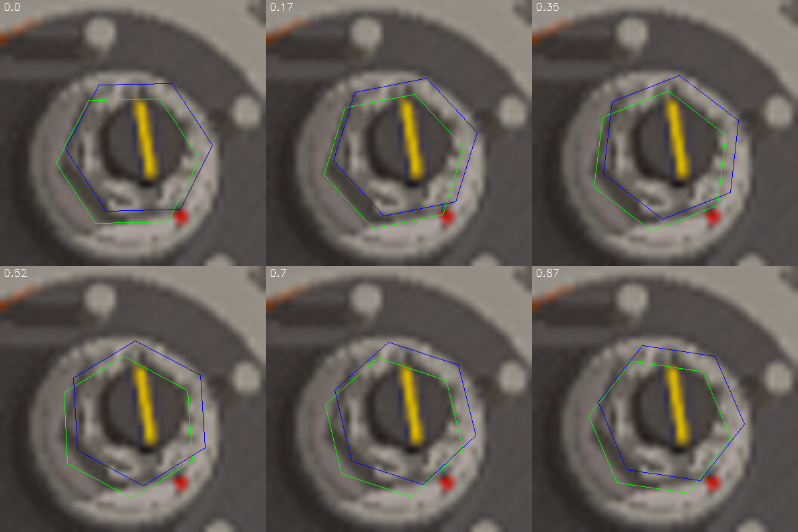

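```bash
python3 - <<'E'
from h import *
s=st()
M=R.from_quat(s['ee_rot']).as_matrix(); ja=np.arctan2(M[1,1],M[0,1]); print('jaw',ja, 'ja mod pi',ja%np.pi)
yaw=(0.145-ja+np.pi/2)%np.pi-np.pi/2; print('yaw',yaw)
plan(s['position'],s['ee_rot'],[540,-127.4,235],yaw,7)
E
```

```text
clock 10.2
joints [ 0.4015  0.3368 -0.0085 -0.     -1.2259 -1.0316]
position [599.5051  80.9581 253.2496]
ee_rot [-4.532e-01  8.914e-01  0.000e+00 -2.000e-04]
contact_force [-0.0149 -1.2875 -0.4098]
wrist_torque [-0.0614  0.0133  0.0051]
gripper_width 85.2542
jaw 2.5115106447625988 ja mod pi 2.5115106447625988
yaw 0.7750820088271944
2.91 -1.07 0.26 0 0 -0.111; 3.01 -0.74 0.26 0 0 -0.111; 3.07 -0.4 0.26 0 0 -0.111; 3.09 -0.06 0.26 0 0 -0.111; 3.08 0.29 0.26 0 0 -0.111; 3.03 0.62 0.27 0 0 -0.111; 2.94 0.96 0.26 0 0 -0.111
-> [ 540.  -127.4  235. ] [-7.571e-01  6.533e-01  1.000e-04 -2.000e-04]
```

Emit:
move_arm:
  deltas: "2.91 -1.07 0.26 0 0 -0.111; 3.01 -0.74 0.26 0 0 -0.111; 3.07 -0.4 0.26 0 0 -0.111; 3.09 -0.06 0.26 0 0 -0.111; 3.08 0.29 0.26 0 0 -0.111; 3.03 0.62 0.27 0 0 -0.111; 2.94 0.96 0.26 0 0 -0.111; 0 0 0 0 0 0; 0 0 0 0 0 0; 0 0 0 0 0 0"

```text
clock: 11.45
position: [540.4, -126.6, 235.3]
ee_rot: [0.757, -0.653, 0.0, -0.0]
contact_force: [-0.2, 0.4, 0.1]
gripper_width: 85.3
```

```bash
python3 - <<'E'
from h import *
st()
E
```

```text
clock 11.45
joints [ 0.0619  0.2628 -0.16   -0.     -1.1476  0.0857]
position [ 540.3914 -126.5876  235.3075]
ee_rot [ 7.573e-01 -6.530e-01  1.000e-04 -1.000e-04]
contact_force [-0.2419  0.3999  0.1112]
wrist_torque [ 0.016  -0.0066  0.0287]
gripper_width 85.3188
```

Emit:
move_arm:
  deltas: "0 0 2.5 0 0 0; 0 0 2.5 0 0 0; 0 0 1.5 0 0 0; 0 0 1.0 0 0 0; 0 0 0 0 0 0; 0 0 0 0 0 0; 0 0 0 0 0 0"

```text
clock: 12.32
position: [540.5, -127.4, 161.0]
ee_rot: [0.757, -0.653, 0.001, -0.001]
contact_force: [-0.3, 0.1, -0.4]
gripper_width: 85.0
```

Emit:
move_arm:
  deltas: "0 0 0 0 0 0; 0 0 0 0 0 0; 0 0 0 0 0 0; 0 0 0 0 0 0; 0 0 0 0 0 0"
  grip: 4.2

```text
clock: 12.95
position: [540.5, -127.3, 160.9]
ee_rot: [0.757, -0.653, 0.001, -0.0]
contact_force: [0.3, 1.0, 3.7]
gripper_width: 48.9
```

```bash
python3 - <<'E'
from h import *
s=st(); M=R.from_quat(s['ee_rot']).as_matrix(); print('jaw',np.arctan2(M[1,1],M[0,1])%np.pi)
S=cam('side'); T=cam('top')
a=cv2.resize(S['pixels'][120:270,190:350],None,fx=2.5,fy=2.5,interpolation=cv2.INTER_CUBIC); b=cv2.resize(T['pixels'][120:270,240:400],None,fx=2.5,fy=2.5,interpolation=cv2.INTER_CUBIC)
cv2.imwrite('pics/g1.png',np.hstack([a,b]))
E
```

```text
clock 12.95
joints [ 6.070e-02  3.285e-01 -2.675e-01  3.000e-04 -9.735e-01  8.640e-02]
position [ 540.461  -127.3404  160.8567]
ee_rot [ 7.572e-01 -6.532e-01  5.000e-04 -4.000e-04]
contact_force [0.2749 0.9826 3.698 ]
wrist_torque [ 0.2569  0.1205 -0.0324]
gripper_width 48.9481
jaw 0.14723280320097754
```

View pics/g1.png

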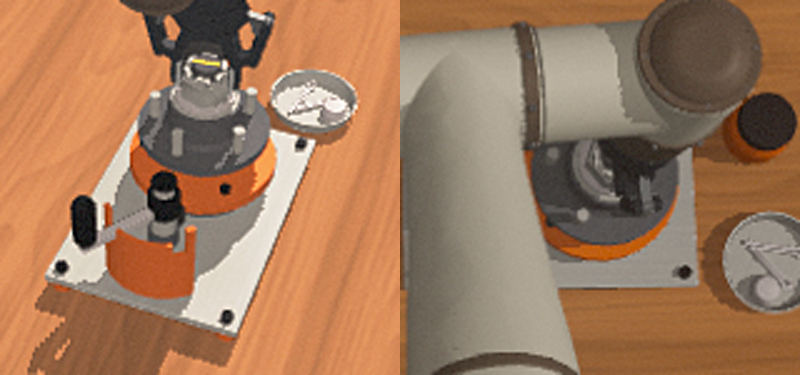

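Emit:
move_arm:
  deltas: "0 0 0 0 0 0.08; 0 0 0 0 0 0.08; 0 0 0 0 0 0.08; 0 0 0 0 0 0.08; 0 0 0 0 0 0.08; 0 0 0 0 0 0"

```text
clock: 13.8
position: [540.6, -127.3, 160.8]
ee_rot: [-0.612, 0.791, -0.001, 0.001]
contact_force: [0.4, 1.4, 5.4]
gripper_width: 48.6
```

```bash
cat > chk.py <<'E'
from studs import *
s=st(); M=R.from_quat(s['ee_rot']).as_matrix(); print('jaw',np.arctan2(M[1,1],M[0,1]))
S=cam('side'); a,c,e,n=yellow(S,nutbox(S)); print('yellow S',round(a,3),c.round(1),n)
try: print('red',red(S,S['pixels'].astype(float)))
except Exception as x: print(x)
E
python3 chk.py
```

```text
clock 13.8
joints [ 6.070e-02  3.286e-01 -2.674e-01  3.000e-04 -9.733e-01 -3.143e-01]
position [ 540.5732 -127.3107  160.8476]
ee_rot [-6.121e-01  7.908e-01 -5.000e-04  5.000e-04]
contact_force [0.4424 1.41   5.4137]
wrist_torque [ 0.3299  0.0546 -0.1533]
gripper_width 48.6299
jaw 2.8882375508488862
yellow S 0.124 [ 540.5 -126.6] 16
red (array([nan, nan, nan]), 0, (np.float64(nan), np.float64(nan)))studs.py:23: RuntimeWarning: invalid value encountered in scalar divide
  vv,uu=np.nonzero(w); ww=w[vv,uu]; u=(uu*ww).sum()/ww.sum()+u0-r; v=(vv*ww).sum()/ww.sum()+v0-r
```

Emit:
move_arm:
  deltas: "0 0 0 0 0 0.04; 0 0 0 0 0 0"

```text
clock: 14.1
position: [540.6, -127.3, 160.9]
ee_rot: [-0.596, 0.803, -0.001, 0.001]
contact_force: [-0.2, 0.7, 5.2]
gripper_width: 48.9
```

```bash
python3 chk.py 2>&1 | grep -E 'torque|jaw|yel'
```

```text
wrist_torque [ 0.2705  0.0297 -0.0993]
jaw 2.8484569647306546
yellow S 0.112 [ 541.  -126.5] 16
```

Emit:
move_arm:
  deltas: "0 0 0 0 0 0.04; 0 0 0 0 0 0.04; 0 0 0 0 0 0.04; 0 0 0 0 0 0"

```text
clock: 14.65
position: [540.6, -127.3, 160.8]
ee_rot: [-0.547, 0.837, -0.001, 0.001]
contact_force: [-0.1, 1.0, 5.4]
gripper_width: 48.5
```

```bash
python3 chk.py 2>&1 | grep -E 'torque|jaw|yel'
```

```text
wrist_torque [0.3254 0.0388 0.0662]
jaw 2.7292844218610024
yellow S 0.101 [ 542.7 -126.4] 14
```

```bash
python3 - <<'E'
from h import *
S=cam('side')
cv2.imwrite('pics/g2.png',cv2.resize(S['pixels'][120:200,225:325],None,fx=7.5,fy=7.5,interpolation=cv2.INTER_CUBIC))
E
```

```text
(no output)
```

View pics/g2.png

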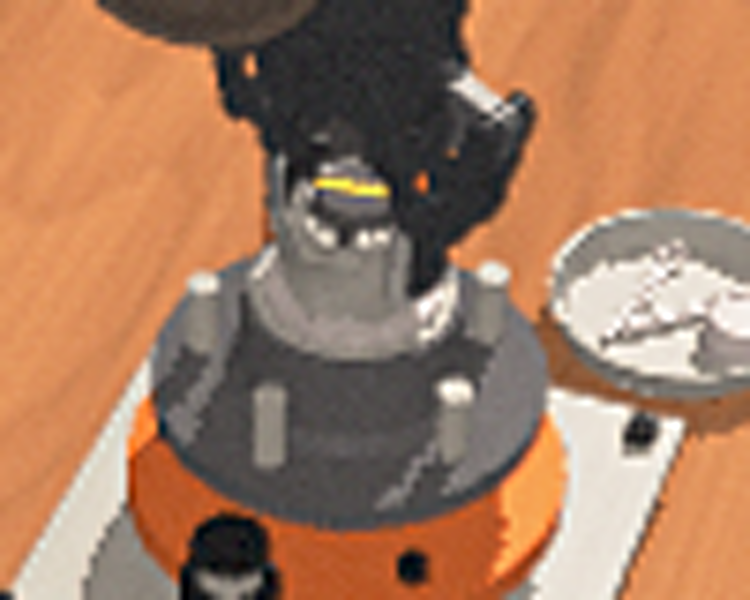

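Emit:
move_arm:
  deltas: "0 0 0 0 0 0.07; 0 0 0 0 0 0.07; 0 0 0 0 0 0.07; 0 0 0 0 0 0.07; 0 0 0 0 0 0.07; 0 0 0 0 0 0.07; 0 0 0 0 0 0.07; 0 0 0 0 0 0; 0 0 0 0 0 0"

```text
clock: 15.88
position: [540.7, -127.4, 160.8]
ee_rot: [-0.328, 0.945, -0.0, 0.001]
contact_force: [1.0, 0.8, 5.5]
gripper_width: 49.0
```

```bash
python3 chk.py 2>&1 | grep -E 'clock|force|torque|jaw|yel'; python3 - <<'E'
from h import *
S=cam('side')
cv2.imwrite('pics/g3.png',cv2.resize(S['pixels'][120:200,225:325],None,fx=7.5,fy=7.5,interpolation=cv2.INTER_CUBIC))
E
```

```text
clock 15.875
contact_force [0.9692 0.7672 5.4932]
wrist_torque [0.2891 0.0132 0.1647]
jaw 2.2399478721571837
yellow S 0.112 [ 543.6 -126.4] 8
```

View pics/g3.png

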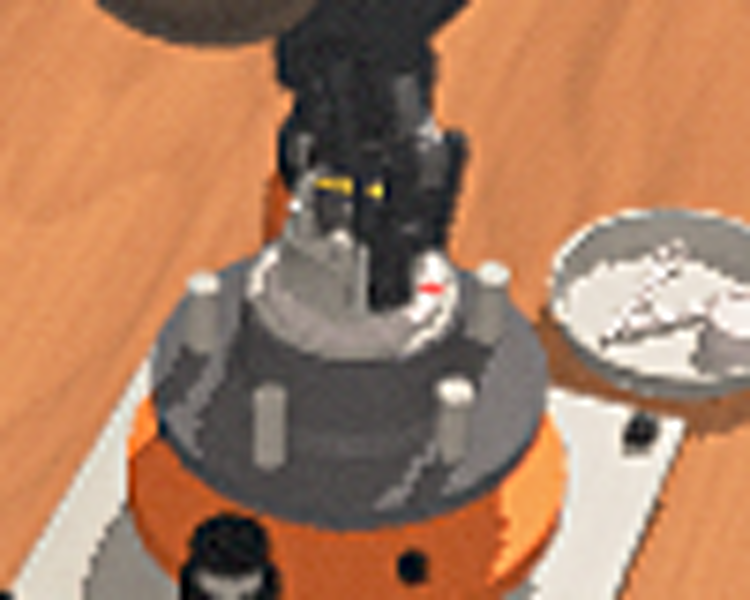

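Emit:
move_arm:
  deltas: "0 0 0 0 0 0.02; 0 0 0 0 0 0.015; 0 0 0 0 0 0; 0 0 0 0 0 0"

```text
clock: 16.48
position: [540.7, -127.4, 160.9]
ee_rot: [-0.312, 0.95, -0.0, 0.001]
contact_force: [0.6, 1.1, 4.3]
gripper_width: 48.8
```

```bash
python3 chk.py 2>&1 | grep -E 'clock|force|torque|jaw|yel'
```

```text
clock 16.475
contact_force [0.5768 1.104  4.3494]
wrist_torque [ 0.2961 -0.0152  0.358 ]
jaw 2.2058379929855194
yellow S 0.101 [ 547.5 -125.9] 5
```

Emit:
move_arm:
  deltas: "0 0 0 0 0 0; 0 0 0 0 0 0; 0 0 0 0 0 0; 0 0 0 0 0 0; 0 0 -2 0 0 0; 0 0 -4 0 0 0; 0 0 -4 0 0 0; 0 0 0 0 0 0"
  grip: 8.5

```text
clock: 17.52
position: [541.8, -127.6, 264.1]
ee_rot: [-0.311, 0.95, -0.001, 0.004]
contact_force: [-0.3, 0.1, -0.1]
gripper_width: 85.3
```

Emit:
move_arm:
  deltas: "-3.5 2.8 0 0 0 0; -3.5 2.8 0 0 0 0; -3.5 2.8 0 0 0 0; -3.5 2.8 0 0 0 0; -3.5 2.8 0 0 0 0; 0 0 0 0 0 0"

```text
clock: 18.27
position: [598.3, 91.6, 258.4]
ee_rot: [-0.313, 0.95, 0.0, -0.001]
contact_force: [1.1, -0.2, 0.3]
gripper_width: 84.7
```

```bash
cat > final.py <<'E'
from studs import *
import pickle,sys
A=[(cam('top'),cam('side')) for i in range(4)]; pickle.dump(A,open(sys.argv[1]+'.pkl','wb'))
m=[np.mean([a[k]['pixels'].astype(float) for a in A],0) for k in (0,1)]
for k in (0,1):
    I=dict(A[0][k]); 
    print('yellow',[round(yellow(a[k],nutbox(a[k]))[0],3) for a in A], yellow(A[0][k],nutbox(A[0][k]))[1].round(1))
    I['range_z']=np.median([a[k]['range_z'] for a in A],0)
    w,c=cloud(I,*nutbox(I,25)); c0=((539.2,-128.3),(540.7,-126.7))[k]
    q=w[(w[:,2]>160)&(w[:,2]<180)&(np.hypot(w[:,0]-c0[0],w[:,1]-c0[1])<33)][:,:2]
    for off in (0,1):
        def f(p):
            qq=q-(p[1:3] if off else np.array(c0)); return np.max([qq@np.array([np.cos(p[0]+i*np.pi/3),np.sin(p[0]+i*np.pi/3)]) for i in range(6)],0)-25
        best=min((least_squares(f,[a,*c0],loss='soft_l1') for a in np.arange(0,1.047,.15)),key=lambda r:r.cost)
        print('hex',k,len(q),(best.x[0]%(np.pi/3)).round(3),best.x[1:].round(1),round(best.cost,1))
    try: print('red',red(I,m[k]))
    except Exception as x: print(x)
print(studs(A[0][0],m[0],[(503/5+220,117/5+140),(623/5+220,182/5+140),(602/5+220,314/5+140),(466/5+220,329/5+140),(405/5+220,205/5+140)]))
a=cv2.resize(m[0][140:250,220:380].astype(np.uint8),None,fx=5,fy=5,interpolation=cv2.INTER_CUBIC); cv2.imwrite('pics/'+sys.argv[1]+'T.png',a)
a=cv2.resize(m[1][120:270,190:350].astype(np.uint8),None,fx=4,fy=4,interpolation=cv2.INTER_CUBIC); cv2.imwrite('pics/'+sys.argv[1]+'S.png',a)
u0,u1,v0,v1=nutbox(A[0][0],20); x=cv2.resize(m[0][v0:v1,u0:u1].astype(np.uint8),(400,400),interpolation=cv2.INTER_CUBIC)
u0,u1,v0,v1=nutbox(A[0][1],20); y=cv2.resize(m[1][v0:v1,u0:u1].astype(np.uint8),(400,400),interpolation=cv2.INTER_CUBIC)
cv2.imwrite('pics/'+sys.argv[1]+'N.png',np.hstack([x,y]))
E
python3 final.py f1; python3 -c "
from h import *
import pickle
A=pickle.load(open('im5.pkl','rb'));pickle.dump(A,open('x.pkl','wb'))"
```

```text
yellow [np.float64(0.097), np.float64(0.1), np.float64(0.099), np.float64(0.099)] [ 539.1 -128.1]
hex 0 51 0.128 [ 539.2 -128.3] 5.7
hex 0 51 0.125 [ 539.8 -127.9] 1.0
red (array([ 510.6, -131.6,  156. ]), 9, (np.float64(326.7), np.float64(195.8)))
yellow [np.float64(0.122), np.float64(0.122), np.float64(0.123), np.float64(0.125)] [ 540.7 -126.7]
hex 1 109 0.126 [ 540.7 -126.7] 33.8
hex 1 109 0.129 [ 540.1 -126.4] 27.3
red (array([ 511.7, -129.9,  156. ]), 4, (np.float64(282.0), np.float64(158.1)))
(array([ 5.39314e+02, -1.28484e+02,  8.80000e-02,  5.73780e+01]), array([-0.5, -0. ,  0.6, -0.7,  0.1,  0.4,  0.2,  0.4, -0.4, -0. ]))
```

View pics/f1T.png

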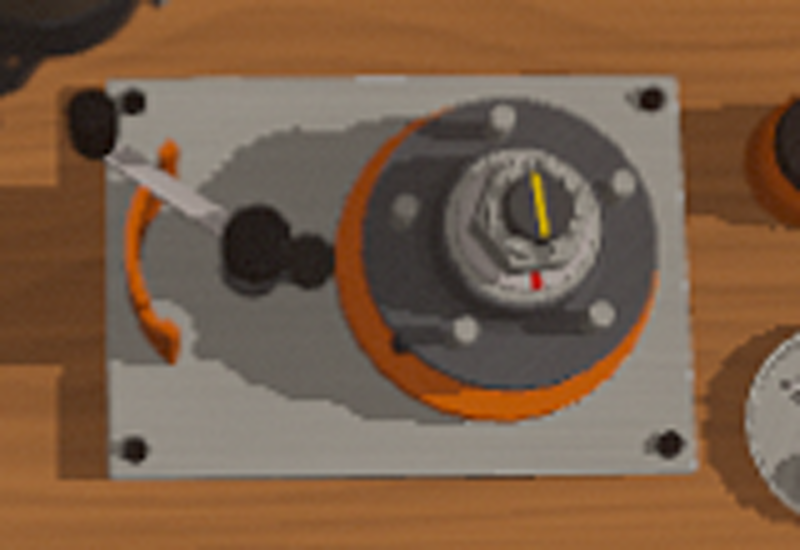

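View pics/f1N.png

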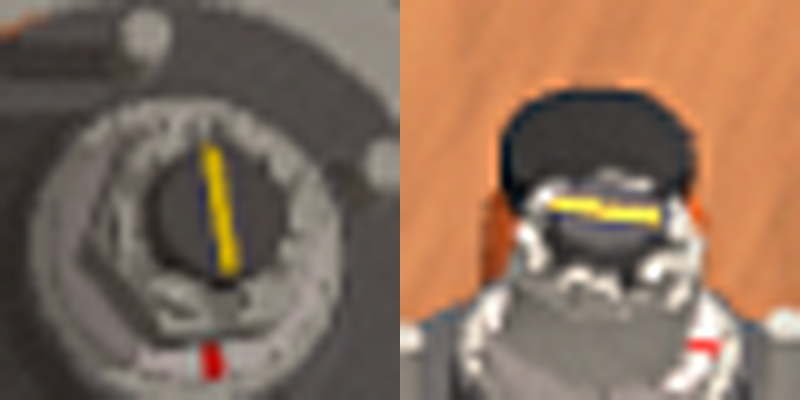

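```bash
cat > yfit.py <<'E'
from studs import *
import pickle
from scipy.optimize import minimize
for fn in ('im5','f1'):
    A=pickle.load(open(fn+'.pkl','rb'))
    for k in (0,1):
        I=A[0][k]; m=np.mean([a[k]['pixels'].astype(float) for a in A],0)
        u0,u1,v0,v1=nutbox(I,12); p=m[v0:v1,u0:u1]; Y=np.clip(np.minimum(p[...,2],p[...,1])-p[...,0]-15,0,None); Y[(p[...,2]-p[...,1])>70]=0
        ss=6; off=(np.arange(ss)+.5)/ss-.5
        us=(np.arange(u0,u1)[:,None]+off).ravel(); vs=(np.arange(v0,v1)[:,None]+off).ravel()
        uu,vv=np.meshgrid(us,vs)
        K=np.array([[I['fx'],0,I['cx']],[0,I['fy'],I['cy']],[0,0,1]])
        d=cv2.undistortPoints(np.stack([uu.ravel(),vv.ravel()],1).reshape(-1,1,2),K,np.array(I['dist_coeffs'],float)).reshape(-1,2)
        W=np.stack([d[:,0],-d[:,1],-np.ones(len(d))],1)@R.from_quat(I['orientation']).as_matrix().T; o=np.array(I['origin'])
        X=(o+W*((198-o[2])/W[:,2])[:,None])[:,:2]
        def mod(q):
            a,cx,cy,L,w=q; e=X-[cx,cy]; s=e@[np.cos(a),np.sin(a)]; t=e@[-np.sin(a),np.cos(a)]
            sg=lambda x:1/(1+np.exp(-np.clip(x/.35,-30,30)))
            return (sg(L/2-abs(s))*sg(w/2-abs(t))).reshape(len(vs),len(us)).reshape(v1-v0,ss,u1-u0,ss).mean((1,3))
        def cost(q):
            M=mod(q); g=(M*Y).sum()/(M*M).sum(); return ((Y-g*M)**2).sum()
        best=min((minimize(cost,[a,539.5,-127.5,29,3],method='Nelder-Mead',options=dict(maxiter=1500,xatol=1e-4,fatol=1)) for a in (.05,.12)),key=lambda r:r.fun)
        print(fn,k,'yel',best.x.round(3),'resid',round(best.fun/(Y**2).sum(),3))
        J=dict(I); J['range_z']=np.median([a[k]['range_z'] for a in A],0)
        w,c=cloud(J,*nutbox(J,25)); c0=((539.2,-128.3),(540.7,-126.7))[k]
        for zl,zh in ((158,181),(160,180),(162,178)):
            q=w[(w[:,2]>zl)&(w[:,2]<zh)&(np.hypot(w[:,0]-c0[0],w[:,1]-c0[1])<33)][:,:2]
            f=lambda p:np.max([(q-p[1:3])@np.array([np.cos(p[0]+i*np.pi/3),np.sin(p[0]+i*np.pi/3)]) for i in range(6)],0)-25
            b=min((least_squares(f,[a,*c0],loss='soft_l1') for a in np.arange(0,1.047,.15)),key=lambda r:r.cost)
            print('   hex',(b.x[0]%(np.pi/3)).round(3),b.x[1:].round(1))
E
python3 yfit.py
```

```text
im5 0 yel [ 9.80000e-02  5.39176e+02 -1.28113e+02  2.93190e+01  2.96400e+00] resid 0.01
   hex 0.149 [ 539.8 -127.7]
   hex 0.147 [ 539.7 -127.8]
   hex 0.149 [ 539.7 -127.8]
im5 1 yel [ 1.13000e-01  5.40693e+02 -1.26624e+02  2.96000e+01  3.19600e+00] resid 0.052
   hex 0.144 [ 540.2 -126.5]
   hex 0.143 [ 540.2 -126.5]
   hex 0.146 [ 540.2 -126.5]
f1 0 yel [ 9.70000e-02  5.39172e+02 -1.28105e+02  2.92410e+01  2.97300e+00] resid 0.012
   hex 0.124 [ 539.8 -128. ]
   hex 0.125 [ 539.8 -127.9]
   hex 0.123 [ 539.8 -127.9]
f1 1 yel [ 1.14000e-01  5.40689e+02 -1.26625e+02  2.95810e+01  3.22300e+00] resid 0.055
   hex 0.128 [ 540.1 -126.4]
   hex 0.129 [ 540.1 -126.4]
   hex 0.117 [ 540.3 -126.4]
```

Emit:
move_arm:
  deltas: "3.5 -2.8 0 0 0 0; 3.5 -2.8 0 0 0 0; 3.5 -2.8 0 0 0 0; 3.5 -2.8 0 0 0 0; 3.5 -2.8 0 0 0 0; 0 0 0 0 0 0; 0 0 0 0 0 0; 0 0 0 0 0 0; 0 0 0 0 0 0"

```text
clock: 19.8
position: [540.3, -126.5, 260.2]
ee_rot: [-0.312, 0.95, 0.0, -0.0]
contact_force: [-0.0, 0.1, 0.4]
gripper_width: 84.8
```

```bash
python3 -c "
from h import *
s=st(); M=R.from_quat(s['ee_rot']).as_matrix(); print('jaw',np.arctan2(M[1,1],M[0,1])-np.pi+np.pi/3)"
```

```text
clock 19.8
joints [ 6.2000e-02  2.4570e-01 -1.1950e-01 -1.0000e-04 -1.2056e+00 -9.9870e-01]
position [ 540.2696 -126.5283  260.1598]
ee_rot [-0.3118  0.9502  0.     -0.    ]
contact_force [-0.0047  0.0737  0.3986]
wrist_torque [ 0.0095 -0.0201  0.0484]
gripper_width 84.8053
jaw 0.1105107651508781
```

Back over the nut with the same orientation; descend 100 mm and grip.

Emit:
move_arm:
  deltas: "0 0 3 0 0 0; 0 0 3 0 0 0; 0 0 2 0 0 0; 0 0 1.2 0 0 0; 0 0 0.7 0 0 0; 0 0 0 0 0 0; 0 0 0 0 0 0; 0 0 0 0 0 0"

```text
clock: 20.8
position: [540.4, -127.4, 161.9]
ee_rot: [-0.311, 0.95, -0.0, 0.001]
contact_force: [0.1, -0.6, 0.7]
gripper_width: 84.8
```

Emit:
move_arm:
  deltas: "0 0 0 0 0 0; 0 0 0 0 0 0; 0 0 0 0 0 0; 0 0 0 0 0 0; 0 0 0 0 0 0; 0 0 0 0 0 0"
  grip: 4.2

```text
clock: 21.55
position: [540.3, -127.6, 161.9]
ee_rot: [-0.311, 0.95, -0.0, 0.0]
contact_force: [-1.3, -1.6, 5.3]
gripper_width: 48.4
```

```bash
python3 -c "
from h import *
s=st(); M=R.from_quat(s['ee_rot']).as_matrix(); print('jaw',np.arctan2(M[1,1],M[0,1])-np.pi+np.pi/3)"
```

```text
clock 21.55
joints [ 6.040e-02  3.275e-01 -2.663e-01  8.000e-04 -9.761e-01 -9.985e-01]
position [ 540.3297 -127.6184  161.8548]
ee_rot [-3.113e-01  9.503e-01 -4.000e-04  3.000e-04]
contact_force [-1.3044 -1.5729  5.3192]
wrist_torque [-0.4779  0.2836  0.1678]
gripper_width 48.4112
jaw 0.10953199588416429
```

Emit:
move_arm:
  deltas: "0 0 0 0 0 0.012; 0 0 0 0 0 0.012; 0 0 0 0 0 0; 0 0 0 0 0 0; 0 0 0 0 0 0"

```text
clock: 22.18
position: [540.3, -127.6, 161.8]
ee_rot: [-0.3, 0.954, -0.0, 0.0]
contact_force: [-0.7, -0.9, 4.9]
gripper_width: 48.8
```

```bash
python3 -c "
from h import *
s=st(); M=R.from_quat(s['ee_rot']).as_matrix(); print('jaw',np.arctan2(M[1,1],M[0,1])-np.pi+np.pi/3)"
```

```text
clock 22.175
joints [ 6.0500e-02  3.2750e-01 -2.6640e-01  1.0000e-03 -9.7610e-01 -1.0218e+00]
position [ 540.3007 -127.6017  161.8342]
ee_rot [-3.003e-01  9.538e-01 -5.000e-04  2.000e-04]
contact_force [-0.7083 -0.8967  4.9178]
wrist_torque [-0.4297  0.3818  0.3396]
gripper_width 48.8444
jaw 0.08649413935387984
```

Emit:
move_arm:
  deltas: "0 0 0 0 0 0; 0 0 0 0 0 0; 0 0 0 0 0 0; 0 0 0 0 0 0; 0 0 -2 0 0 0; 0 0 -4 0 0 0; 0 0 -4 0 0 0; 0 0 0 0 0 0"
  grip: 8.5

```text
clock: 23.18
position: [541.9, -127.5, 265.1]
ee_rot: [-0.3, 0.954, -0.001, 0.004]
contact_force: [0.9, -0.2, -0.1]
gripper_width: 85.1
```

Emit:
move_arm:
  deltas: "-3.5 2.8 0 0 0 0; -3.5 2.8 0 0 0 0; -3.5 2.8 0 0 0 0; -3.5 2.8 0 0 0 0; -3.5 2.8 0 0 0 0; 0 0 0 0 0 0; 0 0 0 0 0 0"

```text
clock: 24.05
position: [603.0, 87.4, 260.3]
ee_rot: [-0.3, 0.954, -0.0, -0.001]
contact_force: [0.7, -0.7, 0.3]
gripper_width: 85.1
```

```bash
python3 final.py f2; sed -i "s/('im5','f1')/('f1','f2')/" yfit.py; python3 yfit.py
```

```text
yellow [np.float64(0.099), np.float64(0.1), np.float64(0.1), np.float64(0.099)] [ 539.1 -128.1]
hex 0 48 0.103 [ 539.2 -128.3] 4.9
hex 0 48 0.103 [ 539.7 -127.9] 1.3
red (array([ 510.4, -131.3,  156. ]), 7, (np.float64(326.6), np.float64(195.9)))
yellow [np.float64(0.123), np.float64(0.125), np.float64(0.122), np.float64(0.124)] [ 540.7 -126.7]
hex 1 112 0.098 [ 540.7 -126.7] 34.6
hex 1 112 0.095 [ 540.1 -126.5] 28.5
red (array([ 511.9, -129.8,  156. ]), 5, (np.float64(282.0), np.float64(158.1)))
(array([ 5.39273e+02, -1.28447e+02,  8.70000e-02,  5.73960e+01]), array([-0.6, -0. ,  0.6, -0.7,  0.1,  0.3,  0.3,  0.3, -0.4,  0.1]))
f1 0 yel [ 9.70000e-02  5.39172e+02 -1.28105e+02  2.92410e+01  2.97300e+00] resid 0.012
   hex 0.124 [ 539.8 -128. ]
   hex 0.125 [ 539.8 -127.9]
   hex 0.123 [ 539.8 -127.9]
f1 1 yel [ 1.14000e-01  5.40689e+02 -1.26625e+02  2.95810e+01  3.22300e+00] resid 0.055
   hex 0.128 [ 540.1 -126.4]
   hex 0.129 [ 540.1 -126.4]
   hex 0.117 [ 540.3 -126.4]
f2 0 yel [ 9.80000e-02  5.39185e+02 -1.28108e+02  2.92230e+01  2.99500e+00] resid 0.012
   hex 0.103 [ 539.7 -128. ]
   hex 0.103 [ 539.7 -127.9]
   hex 0.103 [ 539.7 -127.8]
f2 1 yel [ 1.14000e-01  5.40685e+02 -1.26636e+02  2.95810e+01  3.22300e+00] resid 0.045
   hex 0.089 [ 540.  -126.5]
   hex 0.095 [ 540.1 -126.5]
   hex 0.092 [ 540.1 -126.5]
```

View pics/f2N.png

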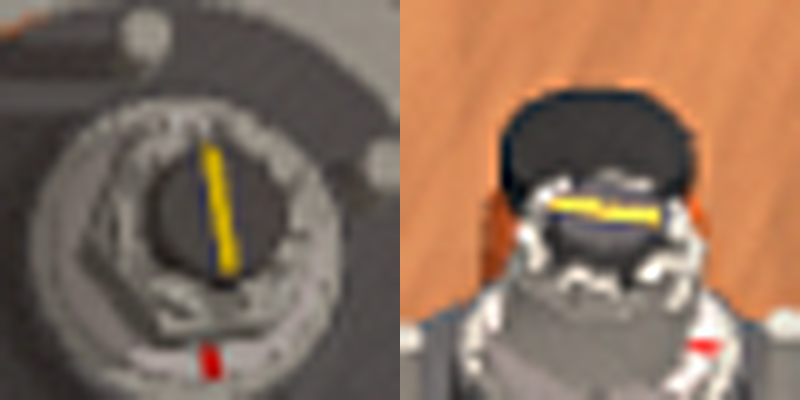

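View pics/f2S.png

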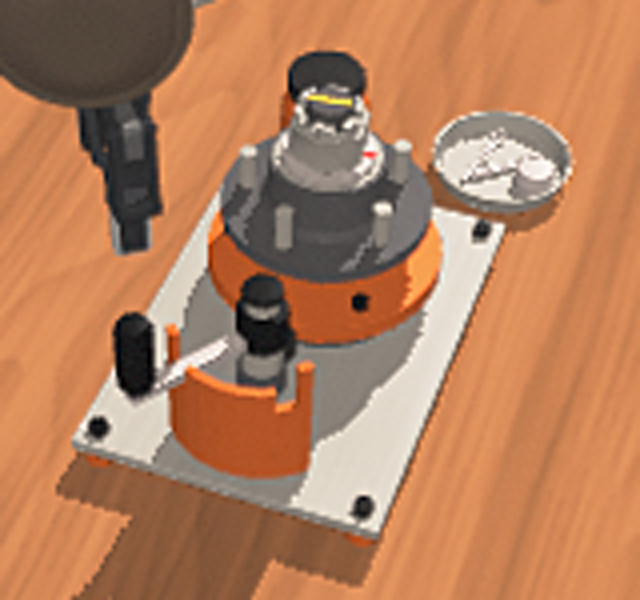

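```bash
python3 - <<'E'
from h import *
import pickle
A=pickle.load(open('f2.pkl','rb')); B=pickle.load(open('im1.pkl','rb'))
for nm,I,c0 in (('T now',A[0][0],(599,81)),('S now',A[0][1],(599,81)),('T start',B[0],(487,83)),('S start',B[1],(487,83))):
    u,v=w2pix(I,[*c0,150])[0].astype(int); w,c=cloud(I,u-20,u+20,v-25,v+25)
    q=w[np.hypot(w[:,0]-c0[0],w[:,1]-c0[1])<16]; t=q[q[:,2]>158]
    print(nm,len(t),'top z',np.percentile(t[:,2],90).round(1),((t.min(0)+t.max(0))/2).round(1)[:2])
print(arm.job_done())
E
```

```text
T now 82 top z 166.1 [598.3  80.6]
S now 65 top z 166.2 [598.   83.8]
T start 84 top z 166.8 [487.   81.6]
S start 69 top z 166.5 [486.5  85.2]
the job is handed in; nothing more can be done
None
```

I locked the turntable, tightened the castle nut until a slot lined up with the cotter hole, and handed the job in at about 24.5 s.

**Lock lever:** I lifted it 20 mm, swung it clockwise across the gate, lowered it into the lock notch and let go. The last pictures show the handle top at 166 mm, level with where it started. The handle is at about (598, 82) mm, against a lock notch I worked out at about (599, 82) mm. The turntable moved about 0.14 rad while being locked; the studs show no further turn while I tightened the nut.

**Castle nut:** I turned it clockwise only. It took up about 0.48 rad of slack and then about 0.6 rad past snug, taking the washer round with it; the red mark moved. After the first release it read about 0.02 rad short of the hole, so I gripped it again and turned it a little further clockwise.

**Final alignment:**

| What | Top camera (rad) | Side camera (rad) |
|---|---|---|
| Nut slot direction | 0.103 | 0.09–0.10 |
| Yellow line | 0.098 | 0.114–0.123 |

The stud positions in the top view put the turntable, and so probably the hole, at 0.087. The readings disagree by up to about 0.03 rad, most of all in the foreshortened side view; I trusted the top view, which is within 0.01 rad of being in line.

Wrist forces stayed below about 10 N in all readings. I steered clear of the other things on the bench; I did not measure their positions again at the end. The robot was clear of everything when I handed in.

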